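# Nest the feeder's dosing cups in the spinner housing

## Robot

A 6-joint arm with a two-finger parallel gripper is mounted at the origin on the work surface. World frame = base frame: x ahead of the robot, y to its left, z up, the work surface at z = 0. Lengths are in m, angles in rad, forces in N, time in s.
With the tool pointing down it reaches from about 0.375 to 0.975 m from the base axis. Payload 3.8 kg.
Tool frame: the origin (TCP) lies at the centre of the arm's flange, where the gripper is bolted on; the fingertips stand 173 mm ahead of it and the grasp point (between the pads) lies 155 mm ahead of it (bot.tip_reach is the distance from the TCP to the fingertips, in m); z points along the fingers, y is the line along which they close (so a half turn about z gives the same grasp; the last joint's range is limited). The gripper opens to 85 mm and grips with 20 to 120 N. Pads are 22 mm wide; open, the fingers measure 114 mm over their backs; the gripper's body (76 mm by 85 mm) begins 54 mm behind the grasp point. The pads swing forward as they close: fully open they stand 13 mm farther back than shut.
Start: joints at [1.291, 0.264, 1.604, -0, 1.274, -0.037], TCP at [0.162, 0.655, 0.405] pointing down, gripper open.
Joint ranges: [-2.63, 2.63], [-0.94, 2.18], [0.31, 2.57], [-1.31, 4.45], [0, 2.66], [-2.55, 2.55]. Speed limits (rad/s): [2.57, 2.57, 3.14, 3.14, 3.14, 3.14].

## Interface

Orientations are given as a rotation vector (axis times angle).
In Python, from workcell import bot gives the robot as it stands.
- The arm moves only by the tool drive_tool, never from a script. Its arguments are lists of equal length, an entry for each row: "claw": the finger opening in mm, from 0 to 85.4; "slide": the shift along the world's x, y, z each as a share of 0.5 m, from -1 to 1, a list of three; "yaw": the turn about the world's z as a share of 180 degrees, from -1 to 1. A call has 1 to 8 rows; each row is the pose to reach, as a shift and turn from the pose commanded when the call began, turning the shorter way round; what a row does not reach only later rows make up. A row lasts 1/12 s, in which the tool goes at most 41.7 mm and 7.16 degrees, less where a joint would pass 70% of its speed; a pose out of reach is approached as far as the arm can. A call with a number of a shift or a turn outside -1 to 1 is refused whole. A call with a gripper value outside its range is refused whole. The fingers move at their own pace and stop on an object; "newtons" is the grip in N (left out, the last holds). Time passes only in rows, so rows that repeat a pose let the fingers close. It gives the time, the measured TCP pose, the force, the opening and the grip force at its end, in the units of the state.
- bot.read_state(): the state, without advancing time (a new reading comes with each control period).
- bot.read_camera(name): name is "scene" or "top" or "wrist"; returns a dict with "color" (420x560x3 uint8, red, green, blue), "depth" (420x560 float32, m along the optical axis (not along the pixel's ray), 0 where there is no reading), "mtx" (3x3 intrinsics, pixels), "eye" and "rotation" of the camera in the world. Camera axes: x right, y up, looking along -z (the intrinsics and any distortion apply to the point x, -y, -z); pixel columns grow to the right and rows downward; lengths in m; the calibration is good to about 2 mm. The wrist camera is an equidistant fisheye: a pixel r from the principal point sees the ray r / f radians off the axis. A picture is of the moment at which its call begins.
- bot.finish_job(): hands the job in; it is judged then, once.
The state is a dict: "time": time; "q": joint angles; "joint_vel": joint speeds; "joint_torque": joint torques, N m; "tool_pos": TCP position; "tcp_rot": TCP orientation; "wrist_force": force on the tool from outside, world axes, zero at the start; "torque": the same for the moment, N m; "width": opening from 0.0 (shut) to 1.0 (fully open); "grip_force": force on a finger pad.
Only numpy, scipy, OpenCV 4.12 (cv2) and the standard library are available. Lean on these libraries where they do the work, as an engineer would, in place of code of your own. Each camera call takes 0.05 s, during which the arm holds its last target. There are 200 camera calls.

## Task

Put the feeder's dosing set back together on the turntable: first set the steel cup down into the green spinner housing, then stand the orange cup, which is leaning in the aluminium bracket, inside the steel cup. Lower each cup gently rather than dropping it, so that both end upright, mouth up and fully down on the floor of the vessel around them, and leave the timer dial, the two clips and the washer where they lie.

Things in the scene. Friction and masses are not known exactly. Their poses are not given: they have to be found in the camera images.
- turntable: Rusty cast turntable, fixed, 160 mm across, 30 mm high, with the green spinner housing bolted upright on its middle: an open round vessel, 74 mm across outside, 66 mm inside (straight bore), inner floor 36 mm and rim 74 mm above the work surface, with low fins out to 51 mm from its axis. Origin: centre of the underside, on the work surface; z up.
- housing_floor (a point): Centre of the green housing's inner floor, 36 mm above the work surface, 38 mm below the rim.
- housing_rim (a point): Centre of the green housing's mouth, level with its rim, 74 mm above the work surface.
- steel_cup: Bright steel cup, open top, 70 mm high, upright and loose on the work surface. Outside diameter 48 mm at the foot, widening to 58 mm at 20 mm height, then straight to the rim; wall 3 mm, inside 52 mm, floor 4 mm thick; about 0.15 kg. Origin: centre of the underside; z along its axis to the mouth. Seated in the housing its rim stands 32 mm above the housing's.
- steel_cup_floor (a point): Centre of the steel cup's inner floor, 4 mm above its underside.
- steel_cup_rim (a point): Centre of the steel cup's mouth, 70 mm above its underside.
- bracket: Fixed aluminium bracket, 86 x 70 mm foot, in which the orange cup leans at 30 degrees, mouth towards the bracket's -x (roughly to the robot). A 48 mm lip on the -x side and 30 mm cheeks on the +y and -y sides hold the cup; beyond 50 mm along its axis the cup is free all round. Origin: on the work surface, 20 mm below the centre of the cup's underside; x uphill, z up.
- orange_cup: Orange plastic cup, open top, 96 mm high. Outside diameter 36 mm at the foot, widening to 42 mm at 16 mm height, then straight to the rim; wall 3 mm, floor 4 mm thick; about 0.07 kg. It leans in the bracket, axis 30 degrees from vertical. Origin: centre of the underside; z along its axis to the mouth. Seated in the steel cup its rim stands 30 mm above the steel cup's.
- orange_cup_rim (a point): Centre of the orange cup's mouth, 96 mm from its underside along its axis.
- dial: Chrome timer dial lying loose, 60 mm across, 29 mm high; origin: centre of the underside. Leave alone.
- clip_a: Black plastic hopper clip lying loose, 46 x 18 x 20 mm; origin: centre of the underside. Leave alone.
- clip_b: Second black plastic hopper clip, same as clip_a. Leave alone.
- washer: Bronze thrust washer lying flat, 40 mm across, 22 mm hole, 5 mm thick; origin: centre of the underside. Leave alone.
Mind the look-alikes: they are no part of the job. Several things have the shape of the orange_cup; the one meant has the colours described above. Several things look just like the turntable: the one meant starts farthest to the robot's right.

How it is judged:
By the outcome, as a careful person would: the job done as asked, in the order asked, and still so for the second after the job is handed in, with the robot touching nothing.
It also fails if it takes over 70 s, if anything falls off the work surface, if the arm or the gripper's body presses on something with over 40 N, if the wrist force passes 120 N, or if a joint passes its speed limit or range.

## Working session

There is one attempt and no reset: what is moved stays moved. The work goes in short steps, Python scripts to look and compute and a tool call to move; the robot and the scene stay as the last step left them, time stands still between calls to the robot, and variables do not carry over. Pictures are saved under pics/ and viewed, at most 10 in all, crops included, and the job is handed in when it is done.

Besides the shell and the picture viewer there is one more tool, called after "Call:" as name(argument=value, ...), one argument or row to a line, values as JSON. drive_tool: Moves the arm, as the interface text tells. Shift numbers are shares of 0.5 m and turn numbers shares of 180 degrees, none past 1 either way. Its arguments: {"type":"object","properties":{"claw":{"type":"array","items":{"type":"number"}},"slide":{"type":"array","items":{"type":"array","items":{"type":"number"}}},"yaw":{"type":"array","items":{"type":"number"}},"newtons":{"type":"number"}},"required":["claw","slide","yaw"]}

```bash
mkdir -p pics; ls; cat > h.py <<'E'
import numpy as np, cv2
from workcell import bot
def cam(n):
    c=bot.read_camera(n); return c
def save(c,name): cv2.imwrite('pics/'+name,cv2.cvtColor(c['color'],cv2.COLOR_RGB2BGR))
def cloud(c):
    d=c['depth'];K=c['mtx'];v,u=np.mgrid[:d.shape[0],:d.shape[1]]
    p=np.stack([(u-K[0,2])/K[0,0]*d,-(v-K[1,2])/K[1,1]*d,-d],-1)
    return p@np.array(c['rotation']).T+np.array(c['eye'])
E
python3 - <<'E'
from h import *
for n in ('scene','top'):
    c=cam(n);save(c,n+'0.png');np.savez(n+'0.npz',**c)
    print(n,c['mtx'],c['eye'],c['rotation'],[k for k in c], (c['depth']>0).mean())
print(bot.read_state())
E
```

```text
pics
scene [[414.11018699   0.         277.04216565]
 [  0.         414.11018699 205.77279569]
 [  0.           0.           1.        ]] [ 0.8766258  -0.1655984   0.77990364] [0.48430563 0.28161831 1.00488783] ['color', 'depth', 'mtx', 'eye', 'rotation'] 0.9960289115646258
top [[495.49238179   0.         277.32111721]
 [  0.         495.49238179 208.84784422]
 [  0.           0.           1.        ]] [0.31363598 0.07172087 1.1504154 ] [ 0.15807751 -0.16785115 -1.63642868] ['color', 'depth', 'mtx', 'eye', 'rotation'] 0.9959991496598639
{'time': 0.1, 'q': array([ 1.29108873e+00,  2.64686576e-01,  1.60527978e+00,  3.54292825e-05,
        1.27369357e+00, -3.68876951e-02]), 'joint_vel': array([ 7.53631495e-06, -1.77556334e-03, -3.40890751e-03,  1.31179531e-03,
        3.66466134e-04, -6.76938009e-05]), 'joint_torque': array([-1.21491860e-05, -5.16703963e+01, -3.68589807e+01, -3.39767519e-05,
        6.18925624e-03, -3.18510240e-05]), 'tool_pos': array([0.16219704, 0.65489307, 0.40345738]), 'tcp_rot': array([-0.38045676, -3.11810668,  0.00319792]), 'wrist_force': array([ 0.19225139, -0.15904306, -0.19264392]), 'torque': array([-0.02310931, -0.03613506,  0.0081149 ]), 'grip_force': 0.0, 'width': 1.000108774951147}
```

View pics/scene0.png

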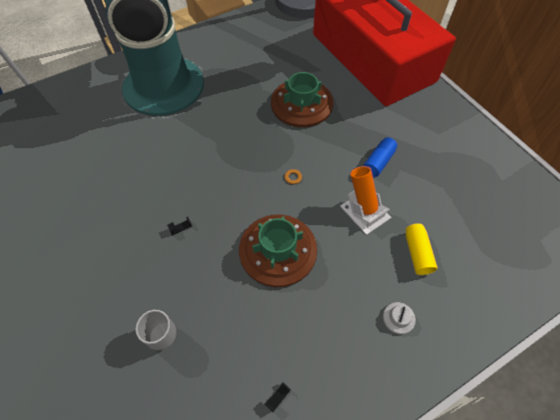

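View pics/top0.png

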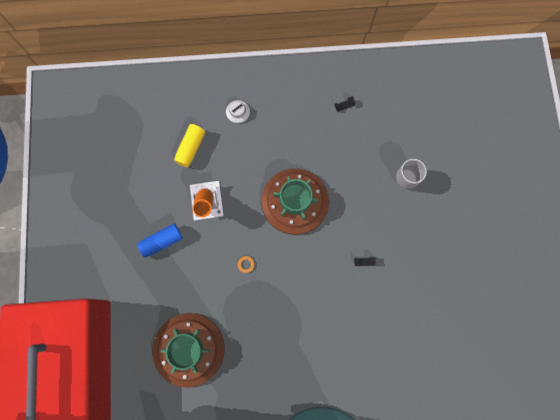

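```bash
cat >> h.py <<'E'
from scipy.spatial.transform import Rotation as R
def cloud(c):
    d=c['depth'];K=c['mtx'];v,u=np.mgrid[:d.shape[0],:d.shape[1]]
    p=np.stack([(u-K[0,2])/K[0,0]*d,-(v-K[1,2])/K[1,1]*d,-d],-1)
    return R.from_rotvec(c['rotation']).apply(p.reshape(-1,3)).reshape(p.shape)+c['eye']
def circ(p):
    A=np.c_[2*p,np.ones(len(p))]; s=np.linalg.lstsq(A,(p**2).sum(1),rcond=None)[0]
    return s[:2],np.sqrt(s[2]+s[:2]@s[:2])
def ringfit(P,zlo,zhi,c0,rmax):
    m=(P[:,2]>zlo)&(P[:,2]<zhi)&(np.hypot(*(P[:,:2]-c0).T)<rmax); q=P[m]
    for _ in range(5):
        c,r=circ(q[:,:2]); e=abs(np.hypot(*(q[:,:2]-c).T)-r); q=q[e<max(.004,1.5*np.median(e))]
    return c.round(4),round(r,4),len(q),q[:,2].mean().round(4)
E
python3 - <<'E'
from h import *
for n,pts in (('top',dict(housA=(296,197),housB=(185,352),steel=(410,172),orange=(203,203),washer=(246,258),clip=(345,103),clip2=(365,262),dial=(238,111),yel=(190,146),blue=(160,240),table=(330,300),teal=(320,412))),('scene',dict(housA=(278,240),housB=(303,88),steel=(157,330),orange=(362,175),table=(200,280),teal=(140,20),orbody=(368,195)))):
    c=np.load(n+'0.npz');P=cloud(c)
    for k,(u,v) in pts.items(): print(n,k,P[v,u].round(3))
    P=P.reshape(-1,3);np.save(n+'P.npy',P)
E
```

```text
top housA [0.571 0.011 0.034]
top housB [0.244 0.279 0.037]
top steel [ 0.62  -0.268  0.003]
top orange [0.576 0.229 0.017]
top washer [0.442 0.137 0.003]
top clip [ 0.803 -0.129  0.012]
top clip2 [ 0.412 -0.137  0.004]
top dial [0.795 0.134 0.026]
top yel [0.711 0.251 0.038]
top blue [0.492 0.327 0.038]
top table [ 0.332 -0.049 -0.002]
top teal [ 0.095 -0.004  0.004]
scene housA [0.564 0.018 0.036]
scene housB [0.234 0.289 0.038]
scene steel [ 0.594 -0.261  0.004]
scene orange [0.544 0.232 0.079]
scene table [ 0.544 -0.15  -0.   ]
scene teal [ 0.094 -0.022  0.257]
scene orbody [0.587 0.216 0.073]
```

```bash
python3 - <<'E'
from h import *
Q={}
for n in ('top','scene'):
    P=np.load(n+'P.npy');c=np.load(n+'0.npz');C=c['color'].reshape(-1,3).astype(int)
    print(n,'hous rim',ringfit(P,.068,.079,[.57,.013],.05))
    print(n,'table rim',ringfit(P,.02,.034,[.57,.013],.095))
    for c0 in ([.62,-.265],): print(n,'steel',ringfit(P,.064,.076,c0,.05), ringfit(P,.03,.06,c0,.05))
    m=(C[:,0]>90)&(C[:,1]<.55*C[:,0])&(C[:,2]<.35*C[:,0])&(np.hypot(*(P[:,:2]-[.565,.23]).T)<.075)&(P[:,2]>.01)
    q=P[m];Q[n]=q;print('orange',m.sum(),q.min(0).round(3),q.max(0).round(3))
    w=(np.hypot(*(P[:,:2]-[.58,.23]).T)<.09)&~m&(P[:,2]<.008)&(P[:,2]>.002)&(C.min(1)>110)
    q=P[w];print('bracket foot',len(q), cv2.minAreaRect(q[:,:2].astype(np.float32)) if len(q)>5 else '')
from scipy.optimize import least_squares
q=np.vstack(list(Q.values()))
def f(x):
    a=np.array([x[2],x[3],1]);a/=np.linalg.norm(a)
    d=q-[x[0],x[1],.06];r=np.linalg.norm(d-np.outer(d@a,a),axis=1)
    return np.where(r>.0195,r-.021,np.minimum(abs(r-.018),.003))
s=least_squares(f,[.57,.23,-.55,0.05],loss='soft_l1',f_scale=.001);print(s.x,s.cost)
a=np.array([s.x[2],s.x[3],1]);a/=np.linalg.norm(a);t=(q-[s.x[0],s.x[1],.06])@a
print('axis',a,np.degrees(np.arccos(a[2])),'top',[s.x[0],s.x[1],.06]+np.percentile(t,98)*a,'bearing',np.degrees(np.arctan2(a[1],a[0])),np.percentile(t,[1,50,98]))
np.save('orq.npy',q)
E
```

```text
top hous rim (array([0.568 , 0.0133]), np.float64(0.0348), 189, np.float64(0.0723))
top table rim (array([0.5678, 0.0136]), np.float64(0.0572), 494, np.float64(0.0289))
top steel (array([ 0.6051, -0.257 ]), np.float64(0.0272), 131, np.float64(0.0684)) (array([ 0.6047, -0.2564]), np.float64(0.0273), 229, np.float64(0.0451))
orange 410 [0.529 0.2   0.012] [0.602 0.239 0.114]
bracket foot 290 ((0.5805702805519104, 0.22784052789211273), (0.17423653602600098, 0.1643124222755432), 33.85007858276367)
scene hous rim (array([0.5702, 0.0142]), np.float64(0.0347), 290, np.float64(0.0731))
scene table rim (array([0.5709, 0.0141]), np.float64(0.06), 601, np.float64(0.0288))
scene steel (array([ 0.6077, -0.2558]), np.float64(0.0273), 253, np.float64(0.0687)) (array([ 0.6085, -0.2555]), np.float64(0.0272), 405, np.float64(0.0454))
orange 858 [0.529 0.2   0.025] [0.609 0.241 0.114]
bracket foot 331 ((0.5877652168273926, 0.22722500562667847), (0.08636016398668289, 0.07835317403078079), 3.6689043045043945)
[ 0.57353665  0.22175968 -0.58963134 -0.01961893] 0.00042327449983819965
axis [-0.50784076 -0.01689749  0.86128523] 30.538804360184034 top [0.54771574 0.22090054 0.10379163] bearing -178.09428864925695 [-0.04138802  0.01864659  0.05084451]
```

```bash
python3 - <<'E'
from h import *
print(bot.tip_reach)
for n in('top','scene'):
    P=np.load(n+'P.npy')
    m=(P[:,1]>.3)&(P[:,2]>.06)&(P[:,2]<.5); q=P[m]; print(n,q.min(0).round(3),q.max(0).round(3))
s=bot.read_state();M=R.from_rotvec(s['tcp_rot']).as_matrix();print(M.round(3))
E
```

```text
0.1734
top [0.125 0.3   0.06 ] [0.37  0.629 0.192]
scene [0.028 0.301 0.06 ] [0.373 0.633 0.19 ]
[[-0.971  0.24  -0.001]
 [ 0.24   0.971 -0.002]
 [ 0.    -0.002 -1.   ]]
```

Call:
drive_tool(
  claw=[85,85,85,85,85,85,85,85],
  slide=[
    [0.06,-0.05,0.03],
    [0.12,-0.1,0.06],
    [0.18,-0.15,0.06],
    [0.24,-0.2,0.06],
    [0.3,-0.26,0.06],
    [0.35,-0.32,0.06],
    [0.4,-0.38,0.06],
    [0.45,-0.44,0.06],
  ],
  yaw=[0.03,0.06,0.089,0.089,0.089,0.089,0.089,0.089],
  newtons=25,
)

```text
time: 0.77
tool_pos: [0.3881, 0.4334, 0.4342]
tcp_rot: [0.058, -3.141, 0.001]
wrist_force: [0.6, 0.2, -0.7]
width: 0.999
grip_force: 0.0
```

Call:
drive_tool(
  claw=[85,85,85,85,85,85,85,85],
  slide=[
    [0.03,-0.076,0],
    [0.06,-0.152,0],
    [0.09,-0.228,0],
    [0.12,-0.304,0],
    [0.15,-0.38,0],
    [0.18,-0.456,0],
    [0.21,-0.532,0],
    [0.24,-0.608,0],
  ],
  yaw=[0,0,0,0,0,0,0,0],
)

```text
time: 1.43
tool_pos: [0.5073, 0.1292, 0.4343]
tcp_rot: [0.058, -3.141, 0.0]
wrist_force: [-0.5, -0.5, 0.9]
width: 0.996
grip_force: 0.0
```

Call:
drive_tool(
  claw=[85,85,85,85,85,85,85,85],
  slide=[
    [0.024,-0.076,0],
    [0.048,-0.152,0],
    [0.072,-0.228,0],
    [0.096,-0.304,0],
    [0.12,-0.38,0],
    [0.145,-0.456,0],
    [0.17,-0.532,0],
    [0.19,-0.608,0],
  ],
  yaw=[0,0,0,0,0,0,0,0],
)

```text
time: 2.1
tool_pos: [0.6025, -0.1748, 0.4341]
tcp_rot: [0.057, -3.14, -0.001]
wrist_force: [0.8, 0.8, 0.5]
width: 0.996
grip_force: 0.0
```

Call:
drive_tool(
  claw=[85,85,85,85,85,85,85],
  slide=[
    [0.005,-0.07,-0.03],
    [0.009,-0.14,-0.08],
    [0.009,-0.166,-0.14],
    [0.009,-0.166,-0.2],
    [0.009,-0.166,-0.25],
    [0.009,-0.166,-0.25],
    [0.009,-0.166,-0.25],
  ],
  yaw=[0,0,0,0,0,0,0],
)

```text
time: 2.68
tool_pos: [0.6058, -0.2555, 0.3072]
tcp_rot: [0.057, -3.136, -0.004]
wrist_force: [-1.0, 0.6, 0.6]
width: 0.995
grip_force: 0.0
```

```bash
cat >> h.py <<'E'
def wcloud(c):
    d=c['depth'];K=c['mtx'];v,u=np.mgrid[:d.shape[0],:d.shape[1]]
    x=(u-K[0,2])/K[0,0];y=(v-K[1,2])/K[1,1];t=np.hypot(x,y);s=np.where(t>1e-6,np.tan(np.minimum(t,1.5))/np.maximum(t,1e-9),1)
    p=np.stack([x*s*d,-y*s*d,-d],-1);p[(d<=0)|(t>1.4)]=np.nan
    return R.from_rotvec(c['rotation']).apply(p.reshape(-1,3)).reshape(p.shape)+c['eye']
E
python3 - <<'E'
from h import *
c=cam('wrist');save(c,'w1.png');P=wcloud(c).reshape(-1,3);P=P[~np.isnan(P[:,0])]
print(bot.read_state()['tool_pos'],c['eye'],c['mtx'][0])
print(ringfit(P,.060,.078,[.6065,-.2565],.045),ringfit(P,.03,.06,[.6065,-.2565],.045))
E
```

```text
[ 0.60685009 -0.25570783  0.3097537 ] [ 0.52917968 -0.25671266  0.27654157] [325.1922621    0.         285.72356202]
(array([ 0.6036, -0.2563]), np.float64(0.027), 1643, np.float64(0.0676)) (array([ 0.603 , -0.2565]), np.float64(0.0271), 1725, np.float64(0.0457))
```

View pics/w1.png

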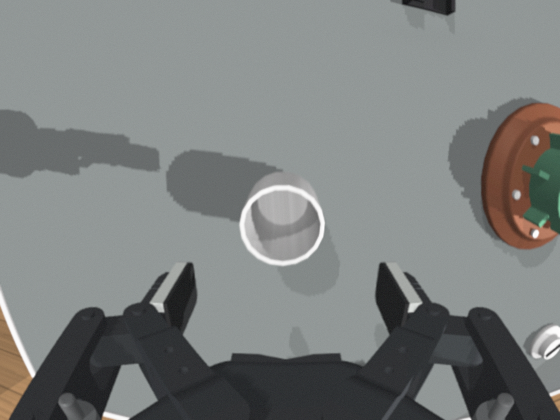

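Call:
drive_tool(
  claw=[85,85,85,85,60,50,50,50],
  slide=[
    [0,0,-0.07],
    [0,0,-0.13],
    [0,0,-0.18],
    [0,0,-0.194],
    [0,0,-0.194],
    [0,0,-0.194],
    [0,0,-0.194],
    [0,0,-0.194],
  ],
  yaw=[0,0,0,0,0,0,0,0],
)

```text
time: 3.4
tool_pos: [0.6082, -0.2564, 0.2159]
tcp_rot: [-0.058, 3.136, -0.004]
wrist_force: [-0.3, -0.2, 4.1]
width: 0.679
grip_force: 27.3
```

Call:
drive_tool(
  claw=[50,50,50,50,50,50],
  slide=[
    [0,0,0],
    [0,0,0],
    [0,0,0],
    [0,0,0.02],
    [0,0,0.06],
    [0,0,0.1],
  ],
  yaw=[0,0,0,0,0,0],
)

```text
time: 3.9
tool_pos: [0.606, -0.2554, 0.2626]
tcp_rot: [0.058, -3.138, -0.002]
wrist_force: [0.9, -0.3, -0.4]
width: 0.679
grip_force: 27.3
```

Call:
drive_tool(
  claw=[50,50,50,50,50,50,50,50],
  slide=[
    [0,0.03,0.06],
    [-0.01,0.1,0.12],
    [-0.02,0.17,0.13],
    [-0.03,0.24,0.13],
    [-0.04,0.31,0.13],
    [-0.05,0.38,0.13],
    [-0.06,0.45,0.13],
    [-0.074,0.5,0.13],
  ],
  yaw=[0,0,0,0,0,0,0,0],
)

```text
time: 4.57
tool_pos: [0.5691, -0.0033, 0.3285]
tcp_rot: [-0.059, 3.14, 0.001]
wrist_force: [0.8, -0.2, -1.6]
width: 0.68
grip_force: 27.4
```

Call:
drive_tool(
  claw=[50,50,50,50,50],
  slide=[
    [0,0.03,0],
    [0,0.04,0],
    [0,0.04,0],
    [0,0.04,0],
    [0,0.04,0],
  ],
  yaw=[0,0,0,0,0],
)

```text
time: 4.98
tool_pos: [0.57, 0.0132, 0.3279]
tcp_rot: [-0.057, 3.141, -0.001]
wrist_force: [0.4, -0.7, -1.0]
width: 0.679
grip_force: 27.4
```

```bash
python3 - <<'E'
from h import *
c=cam('wrist');save(c,'w2.png');P=wcloud(c).reshape(-1,3);P=P[~np.isnan(P[:,0])]
s=bot.read_state();t=s['tool_pos'];print(s['time'],t)
zr=t[2]-.143
for a,b in((zr-.006,zr+.006),(zr-.03,zr-.006)):print('cup',ringfit(P,a,b,t[:2],.04))
print('hous',ringfit(P,.066,.079,[.569,.0138],.045),'table',ringfit(P,.022,.033,[.569,.0138],.09))
for n in('top','scene'):
    P=cloud(cam(n)).reshape(-1,3)
    print(n,'cup',ringfit(P,zr-.03,zr+.006,t[:2],.04),'hous',ringfit(P,.066,.079,[.569,.0138],.045))
E
```

```text
5.0333 [0.56998827 0.01307052 0.32778695]
cup (array([0.5652, 0.0144]), np.float64(0.0276), 3844, np.float64(0.1821))
cup (array([0.5641, 0.0142]), np.float64(0.0272), 5954, np.float64(0.1678))
hous (array([0.566 , 0.0146]), np.float64(0.0344), 1045, np.float64(0.073)) table (array([0.5646, 0.0145]), np.float64(0.0561), 2235, np.float64(0.0297))
top cup (array([0.5682, 0.0127]), np.float64(0.0288), 95, np.float64(0.1761)) hous (array([ 0.5705, -0.0215]), np.float64(0.0034), 8, np.float64(0.0726))
scene cup (array([0.5695, 0.014 ]), np.float64(0.0273), 403, np.float64(0.1713)) hous (array([0.5705, 0.014 ]), np.float64(0.0346), 216, np.float64(0.0724))
```

View pics/w2.png

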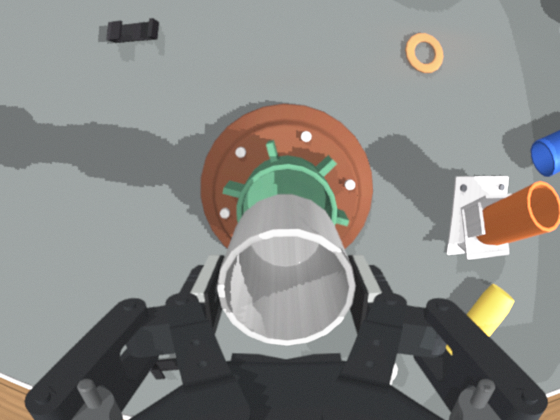

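Call:
drive_tool(
  claw=[50,50,50,50,50,50,50,50],
  slide=[
    [0,0,-0.03],
    [0,0,-0.06],
    [0,0,-0.09],
    [0,0,-0.115],
    [0,0,-0.135],
    [0,0,-0.145],
    [0,0,-0.15],
    [0,0,-0.152],
  ],
  yaw=[0,0,0,0,0,0,0,0],
)

```text
time: 5.8
tool_pos: [0.5701, 0.014, 0.2519]
tcp_rot: [-0.058, 3.141, -0.0]
wrist_force: [0.2, 0.1, -0.7]
width: 0.681
grip_force: 27.4
```

Call:
drive_tool(
  claw=[50,50,50,50,50,50],
  slide=[
    [0,0,-0.002],
    [0,0,-0.004],
    [0,0,-0.006],
    [0,0,-0.007],
    [0,0,-0.007],
    [0,0,-0.007],
  ],
  yaw=[0,0,0,0,0,0],
)

```text
time: 6.3
tool_pos: [0.5706, 0.0141, 0.2519]
tcp_rot: [-0.058, 3.138, -0.001]
wrist_force: [-6.8, -1.4, 15.0]
width: 0.68
grip_force: 28.5
```

Call:
drive_tool(
  claw=[50,50,60,62,66,72,80,80],
  slide=[
    [0,0,0.003],
    [0,0,0.005],
    [0,0,0.005],
    [0,0,0.005],
    [0,0,0.005],
    [0,0,0.005],
    [0,0,0.005],
    [0,0,0.01],
  ],
  yaw=[0,0,0,0,0,0,0,0],
)

```text
time: 6.97
tool_pos: [0.5695, 0.0142, 0.2525]
tcp_rot: [0.058, -3.14, -0.0]
wrist_force: [0.3, -0.5, 0.3]
width: 0.935
grip_force: 0.0
```

Call:
drive_tool(
  claw=[80,85,85,85,85,85,85,85],
  slide=[
    [0,0,0.05],
    [0,0,0.11],
    [0,0,0.17],
    [-0.01,0.07,0.2],
    [-0.02,0.14,0.2],
    [-0.03,0.22,0.2],
    [-0.034,0.3,0.2],
    [-0.034,0.37,0.2],
  ],
  yaw=[0,0,0,0,0,0,0,0],
)

```text
time: 7.63
tool_pos: [0.5521, 0.2012, 0.3538]
tcp_rot: [-0.058, 3.14, 0.001]
wrist_force: [0.4, 0.1, 0.6]
width: 0.997
grip_force: 0.0
```

Call:
drive_tool(
  claw=[85,85,85,85],
  slide=[
    [0,0.04,0],
    [0,0.044,-0.01],
    [0,0.044,-0.01],
    [0,0.044,-0.01],
  ],
  yaw=[0,0,0,0],
)

```text
time: 7.97
tool_pos: [0.5525, 0.2207, 0.3474]
tcp_rot: [0.059, -3.14, 0.002]
wrist_force: [-0.2, -0.0, 0.3]
width: 0.996
grip_force: 0.0
```

```bash
cat > or.py <<'E'
from h import *
from scipy.optimize import least_squares
def opts(n,c,P,c0,r=.08,zmin=.01):
    C=c['color'].reshape(-1,3).astype(int);P=P.reshape(-1,3)
    m=(C[:,0]>90)&(C[:,1]<.55*C[:,0])&(C[:,2]<.35*C[:,0])&(np.hypot(*(P[:,:2]-c0).T)<r)&(P[:,2]>zmin)
    return P[m]
def axis(q,x0,z0):
    def f(x):
        a=np.array([x[2],x[3],1]);a/=np.linalg.norm(a);d=q-[x[0],x[1],z0];r=np.linalg.norm(d-np.outer(d@a,a),axis=1)
        return np.where(r>.0195,r-.021,np.minimum(abs(r-.018),.003))
    s=least_squares(f,x0,loss='soft_l1',f_scale=.001).x
    a=np.array([s[2],s[3],1]);a/=np.linalg.norm(a);t=(q-[s[0],s[1],z0])@a
    return s.round(4),a.round(3),np.degrees(np.arccos(a[2])).round(1),([s[0],s[1],z0]+np.percentile(t,98.5)*a).round(4)
E
python3 - <<'E'
from or_ import *
E
mv or.py orf.py; python3 - <<'E'
from orf import *
s=bot.read_state();print(s['time'],s['tool_pos'])
for n in('wrist','top','scene'):
    c=cam(n);P=(wcloud if n=='wrist' else cloud)(c)
    if n=='wrist': save(c,'w3.png')
    q=opts(n,c,P,[.565,.222]);print(n,len(q),axis(q,[.573,.222,-.57,0],.06) if len(q)>50 else '')
    P=P.reshape(-1,3);print(' steel',ringfit(P,.1,.112,[.569,.014],.045),'dial?')
E
```

```text
7.9667 [0.55248028 0.22071677 0.34743373]
wrist 533 (array([ 0.5738,  0.2237, -0.6002, -0.0516]), array([-0.514, -0.044,  0.857]), np.float64(31.1), array([0.548 , 0.2215, 0.1029]))
 steel (array([0.5656, 0.0159]), np.float64(0.0272), 913, np.float64(0.1041)) dial?
top 86 (array([ 0.5739,  0.2236, -0.6234, -0.0747]), array([-0.528, -0.063,  0.847]), np.float64(32.1), array([0.5466, 0.2204, 0.1038]))
 steel (array([0.5671, 0.0135]), np.float64(0.0271), 125, np.float64(0.1037)) dial?
scene 872 (array([ 0.5725,  0.2218, -0.4863,  0.01  ]), array([-0.437,  0.009,  0.899]), np.float64(25.9), array([0.4375, 0.2246, 0.3375]))
 steel (array([0.5693, 0.0146]), np.float64(0.0273), 203, np.float64(0.1048)) dial?Traceback (most recent call last):
  File "<stdin>", line 1, in <module>
ModuleNotFoundError: No module named 'or_'
```

View pics/w3.png

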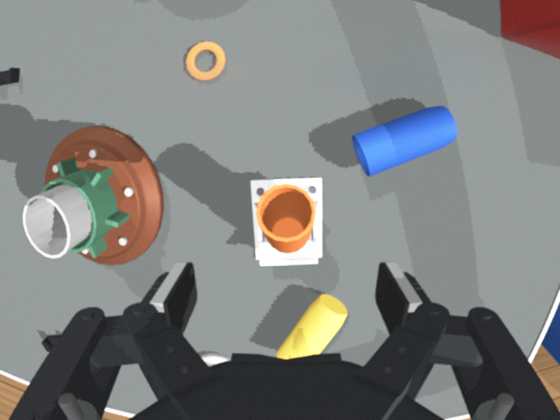

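Call:
drive_tool(
  claw=[85,85,85,85,70,55,40,38],
  slide=[
    [0,0,-0.07],
    [0.003,0.001,-0.14],
    [0.003,0.001,-0.18],
    [0.003,0.001,-0.2],
    [0.003,0.001,-0.2],
    [0.003,0.001,-0.2],
    [0.003,0.001,-0.2],
    [0.003,0.001,-0.2],
  ],
  yaw=[0,0,0,0,0,0,0,0],
  newtons=20,
)

```text
time: 8.78
tool_pos: [0.5555, 0.2219, 0.2507]
tcp_rot: [-0.057, 3.137, 0.002]
wrist_force: [-0.2, -0.3, 1.9]
width: 0.491
grip_force: 20.1
```

Call:
drive_tool(
  claw=[38,38,38,38],
  slide=[
    [0,0,0],
    [0,0,0],
    [0,0,0],
    [0,0,0],
  ],
  yaw=[0,0,0,0],
)

```text
time: 9.12
tool_pos: [0.5554, 0.222, 0.2506]
tcp_rot: [-0.058, 3.137, 0.001]
wrist_force: [0.5, -1.1, 7.1]
width: 0.499
grip_force: 20.6
```

Call:
drive_tool(
  claw=[38,38,38,38,38,38,38,38],
  slide=[
    [0,0,0.02],
    [0,0,0.05],
    [0,0,0.1],
    [0,0,0.16],
    [0,0,0.2],
    [0,0,0.2],
    [0,0,0.2],
    [0,0,0.2],
  ],
  yaw=[0,0,0,0,0,0,0,0],
)

```text
time: 9.78
tool_pos: [0.5537, 0.2216, 0.3475]
tcp_rot: [0.058, -3.14, 0.001]
wrist_force: [-0.3, 0.5, -1.3]
width: 0.492
grip_force: 20.6
```

```bash
cat >> orf.py <<'E'
def held(name=None,tan=-.5,cams=('top','scene','wrist')):
    t=bot.read_state()['tool_pos'];g=t-[0,0,.155];out=[]
    for n in cams:
        c=cam(n);P=(wcloud if n=='wrist' else cloud)(c)
        q=opts(n,c,P,g[:2]+[.02,0],.09,g[2]-.11);q=q[q[:,2]<g[2]+.03]
        if name and n==name[0]: save(c,name[1])
        print(n,len(q),axis(q,[g[0],g[1],tan,0],g[2]) if len(q)>40 else '', q.min(0).round(3) if len(q) else '')
        if n!='wrist': out.append(q)
    print('g',g.round(4),'both',axis(np.vstack(out),[g[0],g[1],tan,0],g[2]))
E
python3 - <<'E'
from orf import *
held(('scene','s4.png'))
E
```

```text
top 107 (array([ 0.5513,  0.2217, -0.5682, -0.0178]), array([-0.494, -0.016,  0.869]), np.float64(29.6), array([0.5461, 0.2216, 0.2016])) [0.532 0.201 0.126]
scene 883 (array([ 0.5479,  0.2196, -0.5711, -0.041 ]), array([-0.496, -0.036,  0.868]), np.float64(29.8), array([0.5442, 0.2194, 0.199 ])) [0.527 0.199 0.12 ]
wrist 687 (array([ 0.5444,  0.2223, -0.5957, -0.0211]), array([-0.512, -0.018,  0.859]), np.float64(30.8), array([0.541 , 0.2222, 0.1982])) [0.526 0.202 0.111]
g [0.5537 0.2216 0.1925] both (array([ 0.5496,  0.222 , -0.5357, -0.0062]), array([-0.472, -0.005,  0.881]), np.float64(28.2), array([0.5453, 0.2219, 0.2005]))
```

View pics/s4.png

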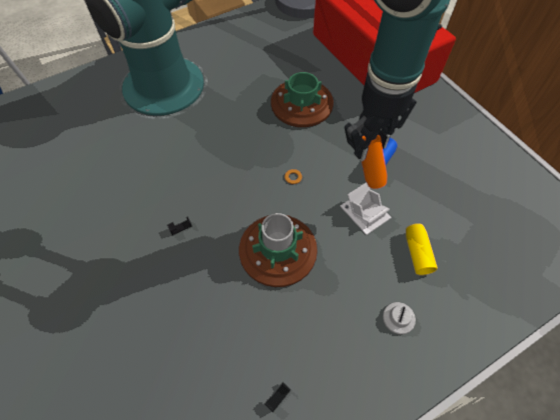

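```bash
python3 - <<'E'
from orf import *
for n in('top','scene'):
    c=cam(n);P=cloud(c).reshape(-1,3);C=c['color'].reshape(-1,3).astype(int)
    m=(abs(P[:,1]-.222)<.015)&(P[:,0]>.51)&(P[:,0]<.65)&(P[:,2]<.06)&(C.min(1)>95)
    q=P[m];q=q[np.argsort(q[:,0])]
    for lo in np.arange(0,.06,.006):
        k=q[(q[:,2]>=lo)&(q[:,2]<lo+.006)]
        if len(k): print(n,round(lo,3),len(k),k[:,0].min().round(4),np.median(k[:,0]).round(4),k[:,0].max().round(4))
E
```

```text
scene 0.0 160 0.5102 0.6207 0.6484
scene 0.006 26 0.5743 0.5793 0.6214
scene 0.012 65 0.5716 0.586 0.6219
scene 0.018 82 0.5677 0.596 0.6218
scene 0.024 81 0.5634 0.6039 0.6143
scene 0.03 84 0.5604 0.6155 0.6247
scene 0.036 34 0.558 0.5612 0.6218
scene 0.042 41 0.5539 0.5574 0.5606
scene 0.048 29 0.5502 0.5534 0.5566
```

Call:
drive_tool(
  claw=[38,38,38,38,38,38,38,38],
  slide=[
    [-0.05,0,0],
    [-0.11,0,0],
    [-0.15,0,-0.01],
    [-0.15,0,-0.05],
    [-0.15,0,-0.09],
    [-0.15,0,-0.13],
    [-0.15,0,-0.15],
    [-0.15,0,-0.15],
  ],
  yaw=[0,0,0,0,0,0,0,0],
)

```text
time: 10.7
tool_pos: [0.4777, 0.2211, 0.2698]
tcp_rot: [0.058, -3.135, 0.004]
wrist_force: [-0.1, 0.1, -2.0]
width: 0.491
grip_force: 20.6
```

Call:
drive_tool(
  claw=[38,38,38,38,38,38,38,38],
  slide=[
    [0.01,0,-0.01],
    [0.025,0,-0.01],
    [0.04,0,-0.01],
    [0.055,0,-0.01],
    [0.067,0,-0.01],
    [0.078,0,-0.01],
    [0.085,0,-0.01],
    [0.085,0,-0.01],
  ],
  yaw=[0,0,0,0,0,0,0,0],
)

```text
time: 11.37
tool_pos: [0.5227, 0.2217, 0.2684]
tcp_rot: [-0.057, 3.14, 0.0]
wrist_force: [-3.0, 0.2, -1.0]
width: 0.492
grip_force: 20.8
```

```bash
python3 - <<'E'
from orf import *
held(('scene','s5.png'),-.2)
E
```

```text
top 31  [0.502 0.202 0.026]
scene 531 (array([ 0.5161,  0.2222, -0.2141, -0.0228]), array([-0.209, -0.022,  0.978]), np.float64(12.1), array([0.514 , 0.222 , 0.1233])) [0.499 0.199 0.03 ]
wrist 1503 (array([ 0.514 ,  0.2227, -0.2113, -0.0043]), array([-0.207, -0.004,  0.978]), np.float64(11.9), array([0.5122, 0.2226, 0.1219])) [0.492 0.202 0.033]
g [0.5227 0.2217 0.1134] both (array([ 0.5161,  0.2222, -0.2157, -0.0225]), array([-0.211, -0.022,  0.977]), np.float64(12.2), array([0.5139, 0.2219, 0.1233]))
```

Call:
drive_tool(
  claw=[38,38,38,38,38],
  slide=[
    [0.01,0,0],
    [0.02,0,0],
    [0.029,0,0],
    [0.029,0,0],
    [0.029,0,0],
  ],
  yaw=[0,0,0,0,0],
)

```text
time: 11.93
tool_pos: [0.5369, 0.2217, 0.2682]
tcp_rot: [-0.058, 3.14, 0.0]
wrist_force: [-2.5, -0.3, -0.2]
width: 0.493
grip_force: 20.6
```

```bash
python3 - <<'E'
from orf import *
held(('scene','s6.png'),-.02)
E
```

```text
top 0  
scene 408 (array([ 0.5301,  0.2211, -0.0024, -0.0382]), array([-0.002, -0.038,  0.999]), np.float64(2.2), array([0.5301, 0.2207, 0.1245])) [0.512 0.2   0.032]
wrist 2328 (array([ 5.282e-01,  2.228e-01, -4.400e-03, -3.000e-04]), array([-0.004, -0.   ,  1.   ]), np.float64(0.3), array([0.5281, 0.2227, 0.1227])) [0.507 0.202 0.042]
g [0.5369 0.2217 0.1132] both (array([ 0.5301,  0.2211, -0.0024, -0.0382]), array([-0.002, -0.038,  0.999]), np.float64(2.2), array([0.5301, 0.2207, 0.1245]))
```

Call:
drive_tool(
  claw=[38,38,38,38,38,38,38,38],
  slide=[
    [-0.01,0,0.03],
    [-0.01,0,0.09],
    [-0.01,0,0.15],
    [0,-0.03,0.203],
    [0.02,-0.09,0.203],
    [0.04,-0.16,0.203],
    [0.06,-0.23,0.203],
    [0.076,-0.3,0.203],
  ],
  yaw=[0,0,0,0,0,0,0,0],
  newtons=25,
)

```text
time: 12.75
tool_pos: [0.5753, 0.0704, 0.3709]
tcp_rot: [-0.059, 3.136, -0.0]
wrist_force: [1.2, 0.2, -1.0]
width: 0.492
grip_force: 25.6
```

Call:
drive_tool(
  claw=[38,38,38,38,38,38],
  slide=[
    [0,-0.06,0],
    [0,-0.1,0],
    [0,-0.115,0],
    [0,-0.115,0],
    [0,-0.115,0],
    [0,-0.115,0],
  ],
  yaw=[0,0,0,0,0,0],
)

```text
time: 13.25
tool_pos: [0.5744, 0.0152, 0.3698]
tcp_rot: [-0.059, 3.14, 0.001]
wrist_force: [0.6, -0.4, -0.8]
width: 0.485
grip_force: 25.6
```

```bash
python3 - <<'E'
from orf import *
held(('wrist','w7.png'),-.02)
for n in('wrist','scene','top'):
    c=cam(n);P=(wcloud if n=='wrist' else cloud)(c).reshape(-1,3);C=c['color'].reshape(-1,3).astype(int)
    P=P[(C.max(1)-C.min(1)<30)];print(n,'steel',ringfit(P,.099,.110,[.568,.0145],.033),ringfit(P,.08,.099,[.568,.0145],.033))
    if n=='scene': save(c,'s7.png')
print(bot.read_state()['time'])
E
```

```text
top 272 (array([0.5661, 0.017 , 0.0245, 0.0027]), array([0.025, 0.003, 1.   ]), np.float64(1.4), array([0.5663, 0.0171, 0.2249])) [ 0.546 -0.005  0.129]
scene 715 (array([ 0.5676,  0.016 , -0.0113, -0.0103]), array([-0.011, -0.01 ,  1.   ]), np.float64(0.9), array([0.5675, 0.0159, 0.2252])) [ 0.55  -0.005  0.131]
wrist 3247 (array([ 0.5658,  0.0166, -0.0129,  0.0007]), array([-0.013,  0.001,  1.   ]), np.float64(0.7), array([0.5657, 0.0166, 0.2241])) [ 0.544 -0.004  0.14 ]
g [0.5744 0.0152 0.2148] both (array([ 0.5677,  0.0158, -0.0028, -0.0077]), array([-0.003, -0.008,  1.   ]), np.float64(0.5), array([0.5677, 0.0158, 0.2253]))
wrist steel (array([0.5656, 0.0146]), np.float64(0.0271), 673, np.float64(0.105)) (array([0.5636, 0.0145]), np.float64(0.0265), 321, np.float64(0.0897))
scene steel (array([0.5694, 0.0144]), np.float64(0.0272), 146, np.float64(0.1046)) (array([0.5702, 0.014 ]), np.float64(0.027), 170, np.float64(0.0897))
top steel (array([0.5667, 0.0134]), np.float64(0.0272), 20, np.float64(0.1043)) (array([0.5675, 0.0134]), np.float64(0.0259), 7, np.float64(0.0907))
13.55
```

View pics/w7.png

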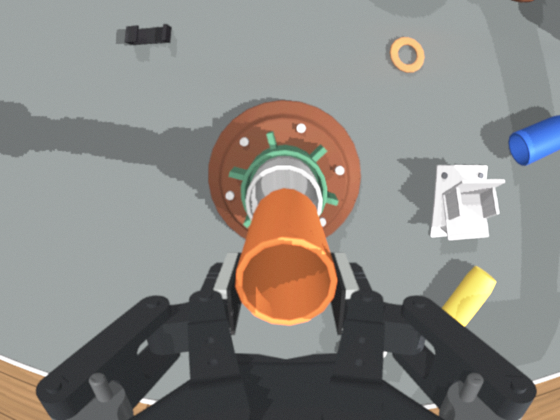

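Call:
drive_tool(
  claw=[38,38,38,38,38,38,38,38],
  slide=[
    [0.002,-0.004,-0.02],
    [0.002,-0.004,-0.045],
    [0.002,-0.004,-0.07],
    [0.002,-0.004,-0.1],
    [0.002,-0.004,-0.13],
    [0.002,-0.004,-0.155],
    [0.002,-0.004,-0.168],
    [0.002,-0.004,-0.17],
  ],
  yaw=[0,0,0,0,0,0,0,0],
)

```text
time: 14.22
tool_pos: [0.5741, 0.0121, 0.2817]
tcp_rot: [0.057, -3.136, -0.0]
wrist_force: [-0.1, 0.0, -1.0]
width: 0.485
grip_force: 25.6
```

Call:
drive_tool(
  claw=[38,38,38,38,38,38],
  slide=[
    [0,0,-0.002],
    [0,0,-0.005],
    [0,0,-0.008],
    [0,0,-0.011],
    [0,0,-0.011],
    [0,0,-0.011],
  ],
  yaw=[0,0,0,0,0,0],
)

```text
time: 14.72
tool_pos: [0.5762, 0.0122, 0.2811]
tcp_rot: [-0.058, 3.138, -0.0]
wrist_force: [0.2, -0.3, 5.7]
width: 0.49
grip_force: 26.1
```

```bash
python3 - <<'E'
from orf import *
held(None,0,('wrist','scene','top'))
for n in('wrist','scene'):
    c=cam(n);P=(wcloud if n=='wrist' else cloud)(c).reshape(-1,3);C=c['color'].reshape(-1,3).astype(int)
    P=P[(C.max(1)-C.min(1)<30)];print(n,'steel',ringfit(P,.098,.112,[.568,.0145],.033))
E
```

```text
wrist 1644 (array([ 0.5653,  0.0116, -0.0034,  0.0027]), array([-0.003,  0.003,  1.   ]), np.float64(0.2), array([0.5653, 0.0116, 0.1357])) [ 0.547 -0.007  0.054]
scene 865 (array([ 0.568 ,  0.0126, -0.4021, -0.1946]), array([-0.367, -0.178,  0.913]), np.float64(24.1), array([0.5663, 0.0118, 0.1301])) [ 0.539 -0.054  0.016]
top 7  [0.564 0.02  0.049]
g [0.5762 0.0122 0.1261] both (array([ 0.568 ,  0.0126, -0.402 , -0.1944]), array([-0.367, -0.178,  0.913]), np.float64(24.1), array([0.5663, 0.0117, 0.1304]))
wrist steel (array([0.5648, 0.0148]), np.float64(0.0266), 1482, np.float64(0.1045))
scene steel (array([0.5724, 0.0141]), np.float64(0.0248), 81, np.float64(0.1037))
```

Call:
drive_tool(
  claw=[38,42,44,47,52,60,70,80],
  slide=[
    [0,0,0.003],
    [0,0,0.004],
    [0,0,0.004],
    [0,0,0.004],
    [0,0,0.004],
    [0,0,0.004],
    [0,0,0.004],
    [0,0,0.006],
  ],
  yaw=[0,0,0,0,0,0,0,0],
)

```text
time: 15.63
tool_pos: [0.5751, 0.0122, 0.2819]
tcp_rot: [0.058, -3.14, -0.0]
wrist_force: [-0.6, -0.0, 0.6]
width: 0.924
grip_force: 0.0
```

Call:
drive_tool(
  claw=[85,85,85,85,85,85,85,85],
  slide=[
    [0,0,0.02],
    [0,0,0.06],
    [0,0,0.12],
    [0,0,0.18],
    [0,0,0.2],
    [0,0,0.2],
    [0,0,0.2],
    [0,0,0.2],
  ],
  yaw=[0,0,0,0,0,0,0,0],
)

```text
time: 16.3
tool_pos: [0.5746, 0.0122, 0.3806]
tcp_rot: [0.058, -3.139, -0.0]
wrist_force: [0.5, -0.3, -1.0]
width: 0.997
grip_force: 0.0
```

```bash
python3 - <<'E'
from orf import *
for n in('wrist','scene','top'):
    c=cam(n);P=(wcloud if n=='wrist' else cloud)(c);C=c['color'].reshape(-1,3).astype(int)
    if n=='wrist': save(c,'w8.png')
    q=opts(n,c,P,[.568,.0145],.035,.1);P=P.reshape(-1,3)
    print(n,axis(q,[.568,.0145,0,0],.12) if len(q)>30 else len(q),q[:,2].max())
    P=P[(C.max(1)-C.min(1)<30)];print('  steel',ringfit(P,.098,.112,[.568,.0145],.033))
E
```

```text
wrist (array([ 5.677e-01,  1.280e-02, -5.000e-04, -3.200e-03]), array([-0.   , -0.003,  1.   ]), np.float64(0.2), array([0.5677, 0.0127, 0.1348])) 0.13676364533726007
  steel (array([0.5656, 0.0146]), np.float64(0.0272), 647, np.float64(0.1048))
scene (array([ 0.5703,  0.011 , -0.0267,  0.09  ]), array([-0.027,  0.09 ,  0.996]), np.float64(5.4), array([0.5699, 0.0126, 0.1381])) 0.13810335739805346
  steel (array([0.5696, 0.0142]), np.float64(0.0273), 144, np.float64(0.104))
top (array([ 0.5673,  0.0134,  0.0753, -0.0517]), array([ 0.075, -0.051,  0.996]), np.float64(5.2), array([0.5687, 0.0125, 0.1379])) 0.13935567347626998
  steel (array([0.5717, 0.0117]), np.float64(0.0252), 15, np.float64(0.105))
```

View pics/w8.png

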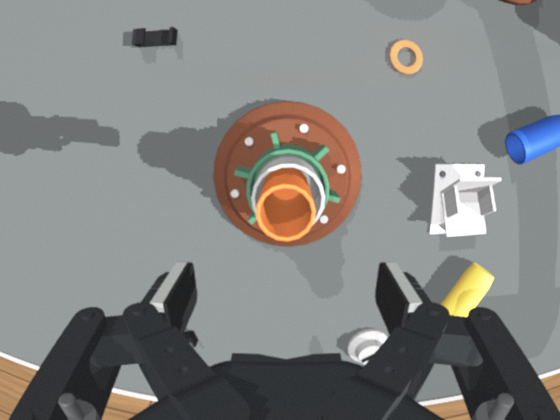

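The picture shows the orange cup standing upright in the steel cup (mouth at about (287,212)), and the steel cup down in the housing. The rim heights fit both cups being fully seated: orange about 0.136 m, steel about 0.105 m.

```bash
python3 -c "
from workcell import bot
print(bot.finish_job())"
```

```text
the job is handed in; nothing more can be done
None
```

I put the steel cup into the green housing and then stood the orange cup inside it; both measured upright and fully down. The job is handed in at about 16 s of robot time, but it returned no verdict.

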